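Seat the bonded roller in the sprung V cradle and hold it down

TASK

Take the black rubber roller from the wooden rack and lay it centrally along the V of the bonding stand's cradle, touching both sides of the V. Then press it straight down until the sprung cradle has sunk about half its travel (red pointer in the middle of the green band), not down to its stop, and finish while still holding it pressed there so the new bond can grip. Leave the tan roller and everything else on the bench where they are.

Things in the scene. Friction and masses are not known exactly. Their poses are not given: they have to be found in the camera images.
- roller: black rubber roller, a plain cylinder 46 mm in diameter, 66 mm long, about 0.22 kg, steel disc in each flat end, thin yellow band round its middle. Lies level in either place of the rack (the tan roller has the other). Origin at its centre, 23 mm above where it rests; x axis: the cylinder's axis. May be gripped across its diameter or over its ends
- v_seat (a point): where the roller's centre belongs when seated in the V; sinks with the cradle, 137.5 mm above the bench at rest. x: level, along the V; z up. Two steel sides at 45 degrees, 40 mm long in x (a centred roller stands out 13 mm at each end), meeting 32.5 mm below this point; their upper edges are 20 mm to either side and 12.5 mm below it. The V centres a roller free to shift sideways
- stand: fixed olive bonding stand: 130 x 130 mm base 14 mm thick, 44 x 50 mm column up to 70 mm, carrying the V cradle (48 mm wide) on its top. Origin under its middle, straight below the seat; x along the V. A thin steel gauge post 98 mm tall with a green band stands 56 mm out on its -y side
- cradle (a joint): how far the sprung cradle has sunk, m: 0 up at rest, 0.016 at its bottom stop, straight down. Spring of about 1 N per mm on top of 2 to 3 N of preload, so the roller's own weight hardly moves it and half travel (0.008) takes about 10 N. A red pointer on the cradle meets the middle of the green band on the gauge post at 0.008
- flank_l: steel plate forming the +y side of the V; origin on the V's bottom line at mid-length; axes as v_seat
- flank_r: steel plate forming the -y side of the V; origin on the V's bottom line at mid-length; axes as v_seat
- rack: fixed wooden rack, 250 x 90 mm; origin under its middle, x along its length. The two rollers lie end to end along x, centres about 60 mm either side of the middle, on its 8 mm thick floor between two low rails (inner faces 17 mm, outer faces 22 mm from the centre line, tops 14 mm above the bench)
- tan_roller: tan crepe roller of the same size as the black one (46 mm across, 66 mm long), origin at its centre; leave it in the rack
- glue_tin: orange tin with a paper label, 80 mm across, 100 mm tall, standing; origin under its base
- tack_jar: amber jar with a white cap, 60 mm across, 80 mm tall, standing; origin under its base
- hammer: hammer lying on the bench, 260 mm long; origin on its underside
- brush: brush lying on the bench, 200 mm long; origin on its underside
- last: pale wooden shoe last, about 235 x 86 mm, 90 mm tall; origin under its middle
- heel_block: black rubber heel block, 70 x 60 mm, 22 mm tall; origin under its base
- spool: red spool with pale wooden flanges, 44 mm across, 48 mm tall, standing; origin under its base
Things that resemble listed ones, but are neither listed nor needed, are in the scene too. What is meant by the stand is not blue, and is the smaller of those in its own colour. What is meant by the roller is not blue, and is the smaller of those in its own colour.

How it is judged:
By the outcome, as a careful person would: the job done as asked, in the order asked, and still so for the second after the job is handed in, while the arm keeps its last pose, push and grip.
It also fails if it takes over 51 s, if anything falls off the work surface, if the arm or the gripper's body presses on something with over 40 N, if the wrist force passes 120 N, or if a joint passes its speed limit or range.

ROBOT

A 6-joint arm with a two-finger parallel gripper is mounted at the origin on the work surface. World frame = base frame: x ahead of the robot, y to its left, z up, the work surface at z = 0. Lengths are in mm, angles in rad, forces in N, time in s.
With the tool pointing down it reaches from about 325 to 900 mm from the base axis. Payload 6.1 kg.
Tool frame: the origin (TCP) lies between the finger pads; the fingertips stand 11 mm ahead of it and the grasp point (between the pads) lies 8 mm behind it; z points along the fingers, x is the direction in which the jaws open and shut, and the axes are right-handed (so a half turn about z gives the same grasp; the last joint's range is limited). The gripper opens to 85 mm and grips with 20 to 120 N. Pads are 22 mm wide; open, the fingers measure 114 mm over their backs; the gripper's body (76 mm by 85 mm) begins 54 mm behind the grasp point. The pads swing forward as they close: fully open they stand 13 mm farther back than shut.
Start: joints at [1.138, 0.22, 1.526, -0, 1.395, -0.126], TCP at [188.754, 595.808, 242.3] pointing down, gripper open.
Joint ranges: [-2.98, 2.98], [-0.91, 2.08], [0.09, 2.57], [-1.24, 4.39], [0.2, 2.65], [-2.68, 2.68]. Speed limits (rad/s): [2.57, 2.57, 3.01, 3.14, 3.14, 3.14].

INTERFACE

Orientations are given as a unit quaternion [w, x, y, z].
In Python, from cell import * gives the robot as it stands. The module is installed in compiled form; this text tells all that it offers.
- The arm moves only by the tool move_arm, never from a script. Its argument "rows" is text: rows parted by semicolons, each of 6 numbers parted by spaces: the shift along the tool's x, y, z as a fraction of full scale, then the turn, a rotation vector about the tool's x, y, z as a fraction of full scale. In form: dx dy dz rx ry rz; .... A call has exactly 10 rows; each row is the pose to reach, as a shift and turn from the pose measured when the call began, along the tool's axes at that moment; what a row does not reach only later rows make up. Full scale, the value 1, is 0.2 m for a shift and 1.5 rad for a turn. A row lasts 1/12 s, in which the tool goes at most 41.7 mm and 7.16 degrees, less where a joint would pass 70% of its speed; a pose out of reach is approached as far as the arm can. A call with a number of a shift or a turn outside -1 to 1 is refused whole. A call with a gripper value outside its range is refused whole. "gripper" is the gripper's target within -1 to 1 (fully open at 1, half-way at 0, shut at -1), set as the call begins (left out, the last holds). The fingers move at their own pace and stop on an object; "force" is the grip in N (left out, the last holds). Time passes only in rows, so rows that repeat a pose let the fingers close, or fill a call up. It gives the time, the measured TCP pose, the force and the opening at its end, in the units of the state.
- read_state(): the state, without advancing time (a new reading comes with each control period).
- capture(name): name is "scene" or "top" or "wrist"; returns the picture (480x640x3 uint8, blue, green, red); there is no depth.
- calibration(name): a dict with "fx", "fy", "cx", "cy" (pixels), "extrinsics" (4x4, takes a point from world to camera coordinates). Camera axes: x right, y down, z forward; pixel columns grow to the right and rows downward; lengths in mm; the calibration is good to about 2 mm. A picture is of the moment at which its call begins: read the wrist's pose just before it. calibration takes no time and is no camera call; for the wrist camera it gives the pose at the moment of the call.
- finish_job(): hands the job in, once; it reports no verdict.
The state is a dict: "t": time; "joints": joint angles; "joint_vel": joint speeds; "joint_torque": joint torques, N m; "position": TCP position; "orientation": TCP orientation; "wrist_force": force on the tool from outside, world axes, zero at the start; "torque": the same for the moment, N m; "gripper_width": finger opening in mm.
Only numpy, scipy, OpenCV 4.12 (cv2) and the standard library are available. Lean on these libraries where they do the work, as an engineer would, in place of code of your own. Each camera call takes 0.05 s, during which the arm holds its last target.

## Working session

There is one attempt and no reset: what is moved stays moved. The work goes in short steps, Python scripts to look and compute and a tool call to move; the robot and the scene stay as the last step left them, time stands still between calls to the robot, and variables do not carry over. Pictures are saved under pics/ and viewed, and the job is handed in when it is done.

Besides the shell and the picture viewer there is one more tool, called after ">>>" as a command line: name --argument value ..., lists and objects as JSON in quotes. move_arm: Moves the arm, as the interface text tells. Its arguments: {"type":"object","properties":{"rows":{"type":"string"},"gripper":{"type":"number"},"force":{"type":"number"}},"required":["rows"]}

```bash
mkdir -p pics
python3 - <<'E'
from cell import *
import cv2
s=read_state();print(s)
for n in("scene","top","wrist"):
    c=calibration(n);print(n,c["fx"],c["cx"],c["cy"],c["extrinsics"])
    cv2.imwrite(f"pics/{n}0.png",capture(n))
E
```

```text
{'t': 0.0, 'joints': array([ 1.13787848e+00,  2.21210731e-01,  1.52758650e+00, -1.15735441e-05,
        1.39473211e+00, -1.26072496e-01]), 'joint_vel': array([-0.00109296, -0.00063689,  0.00090961, -0.00031391, -0.00089754,
       -0.00083126]), 'joint_torque': array([ 1.90626939e-03, -4.96880543e+01, -3.89411616e+01,  6.43164549e-05,
        1.09084087e-02,  3.34920981e-05]), 'position': array([188.52793473, 595.27785507, 241.22180108]), 'orientation': array([ 4.74240437e-04,  8.06861104e-01,  5.90740401e-01, -8.44287123e-04]), 'wrist_force': array([ 0.77719678,  0.16195158, -0.1474525 ]), 'torque': array([0.01446042, 0.04979997, 0.00669234]), 'gripper_width': 85.56260858458299}
scene 564.2944598730961 320.0657972564801 241.0059683687246 [[ 4.06864868e-01  9.13402250e-01  1.25423010e-02 -1.85997903e+02]
 [ 6.97530893e-01 -3.01783251e-01 -6.49905780e-01 -2.69514683e+02]
 [-5.89840345e-01  2.73172472e-01 -7.59911290e-01  1.71438231e+03]
 [ 0.00000000e+00  0.00000000e+00  0.00000000e+00  1.00000000e+00]]
top 459.89613354878185 316.7562850856985 240.68479220306722 [[ 7.93095576e-03 -9.99968533e-01 -1.82861209e-04 -1.29590295e+01]
 [-9.90719706e-01 -7.83278730e-03 -1.35694919e-01  5.01586333e+02]
 [ 1.35689216e-01  1.25735460e-03 -9.90750653e-01  1.40129183e+03]
 [ 0.00000000e+00  0.00000000e+00  0.00000000e+00  1.00000000e+00]]
wrist 392.71338246862376 322.13068615009354 234.45916383086603 [[ 3.00574464e-01  9.53758160e-01 -6.02776667e-04 -6.23636196e+02]
 [ 9.14975023e-01 -2.88173549e-01  2.82447718e-01 -3.69816541e+01]
 [ 2.69213112e-01 -8.54480970e-02 -9.59282504e-01  3.77864665e+02]
 [ 0.00000000e+00  0.00000000e+00  0.00000000e+00  1.00000000e+00]]
```

View pics/scene0.png

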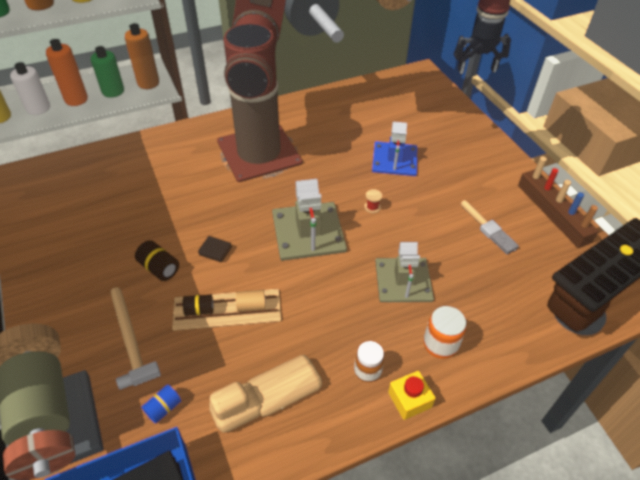

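View pics/top0.png

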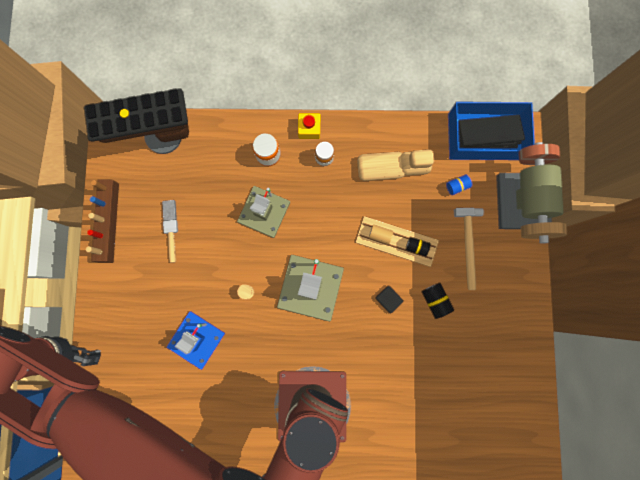

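View pics/wrist0.png

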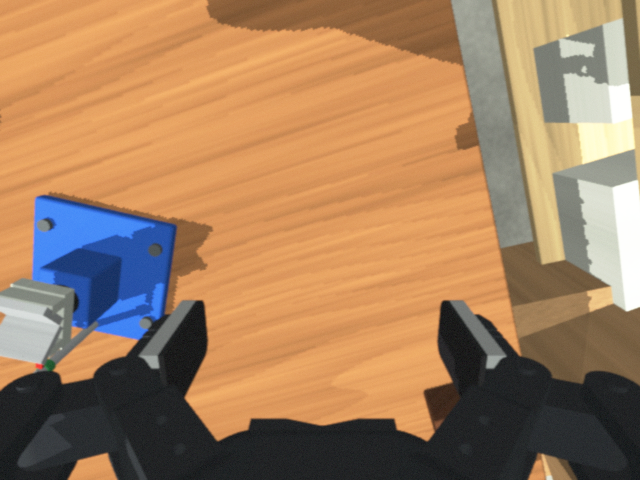

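The top view shows these candidates:
- **Roller:** black in the rack (419,246), bigger black loose on the bench (438,300), blue (459,184). I choose the one in the rack, which is the smaller black.
- **Stand:** small olive (263,211), big olive (311,287), blue (196,340). I choose the small olive one at (263,211).

Next is a close crop to check both.

```bash
cat > h.py <<'E'
from cell import *
import cv2,numpy as np
from scipy.spatial.transform import Rotation as R
def ray(n,px,z,c=None):
    c=c or calibration(n);E=c["extrinsics"];Rm=E[:3,:3];o=-Rm.T@E[:3,3]
    d=Rm.T@np.array([(px[0]-c["cx"])/c["fx"],(px[1]-c["cy"])/c["fy"],1]);return o+d*(z-o[2])/d[2]
def proj(n,p,c=None):
    c=c or calibration(n);E=c["extrinsics"];q=E[:3,:3]@np.array(p)+E[:3,3];return np.array([c["fx"]*q[0]/q[2]+c["cx"],c["fy"]*q[1]/q[2]+c["cy"]])
E
python3 - <<'E'
from h import *
im=cv2.imread("pics/top0.png")
a=cv2.resize(im[175:245,225:305],(400,350),interpolation=cv2.INTER_CUBIC)
b=cv2.resize(im[205:275,350:450],(400,280),interpolation=cv2.INTER_CUBIC)
b=cv2.copyMakeBorder(b,0,70,0,0,0)
cv2.imwrite("pics/crop0.png",np.hstack([a,b]))
hsv=cv2.cvtColor(im,cv2.COLOR_BGR2HSV)
m=cv2.inRange(hsv,(24,50,60),(45,140,200))
n,l,st,ce=cv2.connectedComponentsWithStats(m)
for i in range(1,n):
    if st[i,4]>100: print(st[i],ce[i],ray("top",ce[i],14))
for p in [(263,211),(419,246)]: print(ray("top",p,30))
E
```

```text
[ 517  164   46   55 2127] [540.5632346  191.44898919] [ 669.76065743 -726.63815577   14.        ]
[ 237  186   53   51 1232] [264.16314935 213.35146104] [591.16165647 159.59179208  14.        ]
[ 277  255   66   66 2377] [310.27934371 288.41985696] [353.89865327  10.06168272  14.        ]
[595.53613636 161.55277097  30.        ]
[ 488.0063416  -328.66009602   30.        ]
```

View pics/crop0.png

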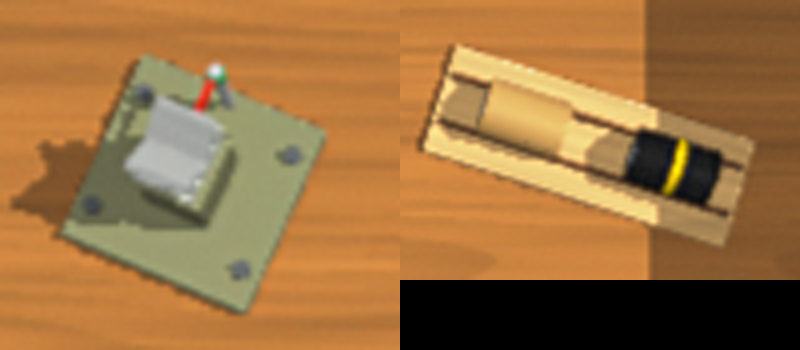

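The crop confirms both choices. The stand has an olive base, about 130 mm, with the post toward the far +x side. The black roller with the yellow band sits in the rack's right-hand place. Next I plan the moves.

```bash
cat >> h.py <<'E'
def plan(pos,yaw_deg=None,up=None):
    s=read_state();q=s["orientation"];R0=R.from_quat([q[1],q[2],q[3],q[0]])
    d=R0.inv().apply(np.array(pos)-s["position"])/200
    if yaw_deg is None: rv=np.zeros(3)
    else:
        a=np.radians(yaw_deg);x=np.array([np.cos(a),np.sin(a),0]);x0=R0.as_matrix()[:,0]
        if x@x0<0:x=-x
        z=np.array([0,0,-1.]);y=np.cross(z,x);Rt=R.from_matrix(np.c_[x,y,z]);rv=(R0.inv()*Rt).as_rotvec()/1.5
    print("pos",s["position"].round(1),"row",d.round(4),rv.round(4),"dist",np.linalg.norm(d)*200)
E
python3 - <<'E'
from h import *
E=calibration("wrist")["extrinsics"];o=-E[:3,:3].T@E[:3,3];print("cam",o,"fwd",E[2,:3])
q=read_state()["orientation"];M=R.from_quat([q[1],q[2],q[3],q[0]]).as_matrix();print(M)
p=read_state()["position"];print("cam in tool",M.T@(o-p))
plan((560,170,240),69)
E
```

```text
cam [119.57917953 616.46963082 372.6855887 ] fwd [ 0.26931251 -0.08523242 -0.95927379]
[[ 3.01946676e-01  9.53324571e-01 -6.83414233e-04]
 [ 9.53323548e-01 -3.01947366e-01 -1.41493442e-03]
 [-1.55524688e-03 -2.24280136e-04 -9.99998765e-01]]
cam in tool [  -0.93227533  -72.11461597 -131.23329488]
pos [188.5 595.4 241.4] row [-1.4669  2.4129  0.0089] [-0.0001  0.001   0.0399] dist 564.7681725466048
```

>>> move_arm --rows "-0.05 0.08 0 0 0 0;-0.13 0.2 0 0 0 0;-0.22 0.34 0 0 0 0;-0.32 0.49 0 0 0 0;-0.42 0.64 0 0 0 0;-0.52 0.8 0 0 0 0;-0.61 0.94 0 0 0 0;-0.65 1 0 0 0 0;-0.65 1 0 0 0 0;-0.65 1 0 0 0 0" --gripper 1

```text
t: 0.98
position: [340.3, 410.6, 241.5]
orientation: [0.0, 0.807, 0.59, -0.001]
wrist_force: [-0.1, 0.3, -0.7]
gripper_width: 85.6
```

>>> move_arm --rows "-0.05 0.08 0 0 0 0;-0.13 0.2 0 0 0 0;-0.22 0.34 0 0 0 0;-0.32 0.49 0 0 0 0;-0.42 0.64 0 0 0 0;-0.52 0.8 0 0 0 0;-0.61 0.94 0 0 0 0;-0.65 1 0 0 0 0;-0.65 1 0 0 0 0;-0.65 1 0 0 0 0"

```text
t: 1.82
position: [491.0, 226.7, 241.2]
orientation: [-0.0, 0.808, 0.59, -0.001]
wrist_force: [-0.5, 0.7, 0.6]
gripper_width: 85.6
```

Run:
```python
from h import *
print(read_state()["t"]);plan((540,178,245),69)
c=calibration("wrist");np.save("c1.npy",c,allow_pickle=True)
cv2.imwrite("pics/w1.png",capture("wrist"))
```

```text
1.8167
pos [491.  226.7 241.2] row [-0.1573  0.3073 -0.0196] [-0.0012  0.0009  0.038 ] dist 69.15190527786017
```

View pics/w1.png

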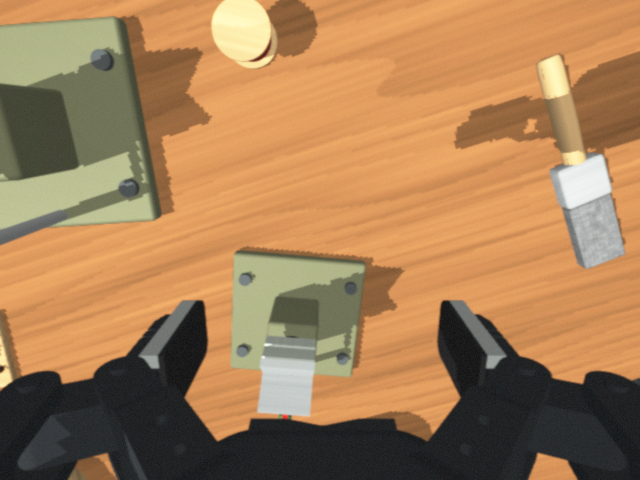

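>>> move_arm --rows "-0.03 0.06 0 0 0 0.01;-0.08 0.17 0 0 0 0.02;-0.12 0.3 0 0 0 0.03;-0.15 0.43 0 0 0 0.038;-0.16 0.5 0 0 0 0.038;-0.16 0.55 0 0 0 0.038;-0.16 0.55 0 0 0 0.038;-0.16 0.55 0 0 0 0.038;-0.16 0.55 0 0 0 0.038;-0.16 0.55 0 0 0 0.038"

```text
t: 2.7
position: [584.9, 164.3, 241.1]
orientation: [-0.001, 0.823, 0.567, -0.001]
wrist_force: [-0.6, 0.9, -0.3]
gripper_width: 85.3
```

Run:
```python
from h import *
import pickle
print(read_state()["t"],read_state()["position"])
c=calibration("wrist");pickle.dump(c,open("c2.pkl","wb"))
im=capture("wrist");cv2.imwrite("pics/w2.png",im)
```

```text
2.7 [584.86645878 164.2749146  241.08084077]
```

View pics/w2.png

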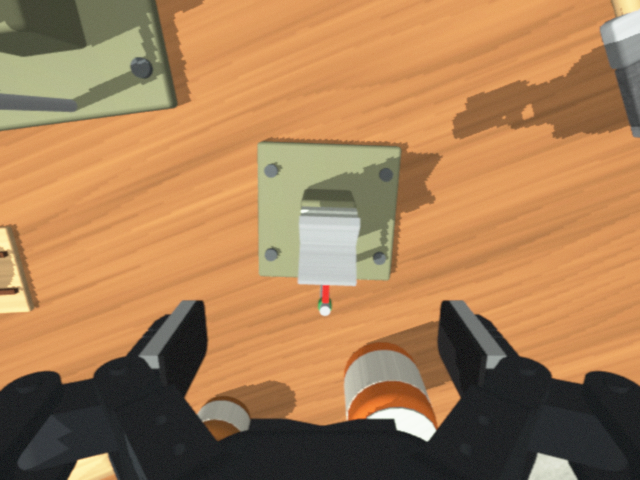

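Run:
```python
from h import *
import pickle
c=pickle.load(open("c2.pkl","rb"));im=cv2.imread("pics/w2.png")
cv2.imwrite("pics/w2c.png",cv2.resize(im[130:330,240:420],None,fx=4*.72,fy=4*.72,interpolation=cv2.INTER_CUBIC))
hsv=cv2.cvtColor(im,cv2.COLOR_BGR2HSV)
m=cv2.inRange(hsv,(24,40,50),(45,160,220));m[:,:230]=0
m=m|cv2.inRange(hsv,(0,0,60),(179,40,255));m[:130]=0;m[300:]=0;m[:,:250]=0;m[:,420:]=0
n,l,st,ce=cv2.connectedComponentsWithStats(m);i=1+st[1:,4].argmax()
cs,_=cv2.findContours((l==i).astype(np.uint8),0,1)
h=cv2.convexHull(max(cs,key=cv2.contourArea));a=cv2.approxPolyDP(h,3,True)[:,0];print(a)
for p in a: print(p,ray("wrist",p,14,c).round(1))
for p in [(259,142),(400,146)]: print(p,ray("wrist",p,14,c).round(1))
```

```text
[[259 143]
 [400 149]
 [387 279]
 [321 285]
 [259 273]]
[259 143] [516.1 129.4  14. ]
[400 149] [565.6 245.2  14. ]
[387 279] [680.7 195.4  14. ]
[321 285] [663.6 132.4  14. ]
[259 273] [630.2  80.2  14. ]
(259, 142) [515.3 129.8  14. ]
(400, 146) [563.1 246.   14. ]
```

View pics/w2c.png

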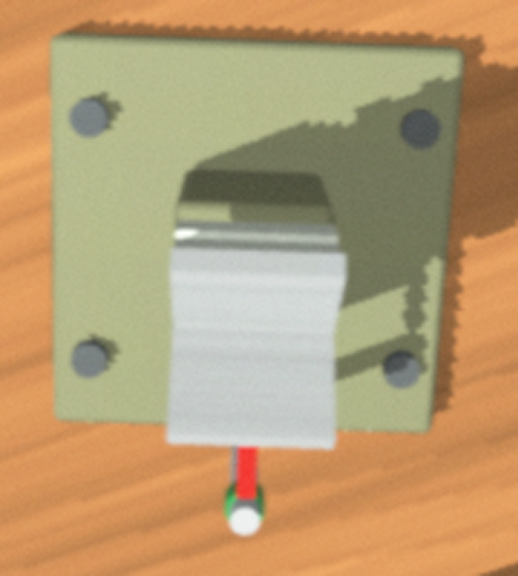

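Run:
```python
from h import *
import pickle
c=pickle.load(open("c2.pkl","rb"))
f=lambda x,y:(x/2.88+240-.33,y/2.88+130-.33)
b=[ray("wrist",f(*p),14,c) for p in [(52,38),(462,48),(429,430),(54,418)]]
print("base",np.mean(b,0).round(1))
t=[ray("wrist",f(*p),125,c) for p in [(170,252),(345,256),(335,447),(168,440)]]
print(np.round(t,1),np.mean(t,0).round(1), [np.linalg.norm(t[i]-t[(i+1)%4]).round(1) for i in range(4)])
for i,j in((0,1),(3,2)):
  d=t[j]-t[i];print(np.degrees(np.arctan2(d[1],d[0])))
# V bottom line guess crop y~ 330
P=ray("wrist",f(244,520),98,c);B=np.mean(b,0);d=P-B;print("post",P,np.linalg.norm(d[:2]),np.degrees(np.arctan2(d[1],d[0]))+90)
print("proj V bottom",[ (np.array(proj("wrist",[598+s*20*.386,163+s*20*.92,105],c))-[239.67,129.67])*2.88 for s in(-1,1)])
```

```text
base [598.  162.5  14. ]
[[568.8 153.3 125. ]
 [583.6 189.9 125. ]
 [626.8 172.3 125. ]
 [611.1 136.  125. ]] [597.5 162.9 125. ] [np.float64(39.4), np.float64(46.6), np.float64(39.6), np.float64(45.7)]
67.8892930098652
66.64314383788887
post [650.01368122 140.63930502  98.        ] 56.408876366987535 67.16728687655431
proj V bottom [array([173.99933485, 323.8499777 ]), array([334.83231323, 329.20299296])]
```

Stand located at (598, 163), yaw about 67.2°; the base, the cradle and the post agree. Now to the rack.

Run:
```python
from h import *
plan((488,-329,240),71.5)
```

```text
pos [584.9 164.2 241.1] row [-2.4768  0.4249  0.008 ] [-0.0013  0.0008 -0.0274] dist 502.5958471970535
```

>>> move_arm --rows "-0.08 0.02 0 0 0 0;-0.18 0.03 0 0 0 0;-0.3 0.05 0 0 0 0;-0.42 0.07 0 0 0 0;-0.54 0.09 0 0 0 -0.01;-0.66 0.11 0 0 0 -0.01;-0.78 0.13 0 0 0 -0.01;-0.88 0.15 0 0 0 -0.01;-0.96 0.16 0 0 0 -0.01;-1 0.17 0 0 0 -0.01"

```text
t: 3.58
position: [544.8, -36.1, 241.6]
orientation: [-0.0, 0.819, 0.573, -0.001]
wrist_force: [0.1, -0.6, -0.3]
gripper_width: 85.7
```

>>> move_arm --rows "-0.12 0.02 0 0 0 0;-0.24 0.03 0 0 0 0;-0.36 0.05 0 0 0 0;-0.48 0.07 0 0 0 0;-0.6 0.09 0 0 0 -0.01;-0.72 0.11 0 0 0 -0.01;-0.84 0.13 0 0 0 -0.01;-0.93 0.15 0 0 0 -0.01;-0.99 0.16 0 0 0 -0.01;-1 0.17 0 0 0 -0.01"

```text
t: 4.42
position: [507.9, -236.8, 242.0]
orientation: [-0.0, 0.815, 0.579, -0.001]
wrist_force: [-0.0, -0.1, -0.1]
gripper_width: 85.3
```

Run:
```python
from h import *
plan((488,-329,240),71.5)
```

```text
pos [ 507.9 -236.8  242. ] row [-0.4678  0.0584  0.0109] [-0.0009  0.0013 -0.009 ] dist 94.3163218572953
```

>>> move_arm --rows "-0.1 0.01 0 0 0 0;-0.22 0.03 0 0 0 -0.009;-0.34 0.04 0.01 0 0 -0.009;-0.42 0.05 0.01 0 0 -0.009;-0.47 0.06 0.01 0 0 -0.009;-0.47 0.06 0.01 0 0 -0.009;-0.47 0.06 0.01 0 0 -0.009;-0.47 0.06 0.01 0 0 -0.009;-0.47 0.06 0.01 0 0 -0.009;-0.47 0.06 0.01 0 0 -0.009"

```text
t: 5.25
position: [488.5, -328.6, 240.3]
orientation: [-0.0, 0.811, 0.585, -0.001]
wrist_force: [-0.1, 0.3, 0.8]
gripper_width: 85.6
```

Run:
```python
from h import *
import pickle
print(read_state()["t"],read_state()["position"])
c=calibration("wrist");pickle.dump(c,open("c3.pkl","wb"))
im=capture("wrist");cv2.imwrite("pics/w3.png",im)
```

```text
5.25 [ 488.53678797 -328.56195925  240.27444047]
```

View pics/w3.png

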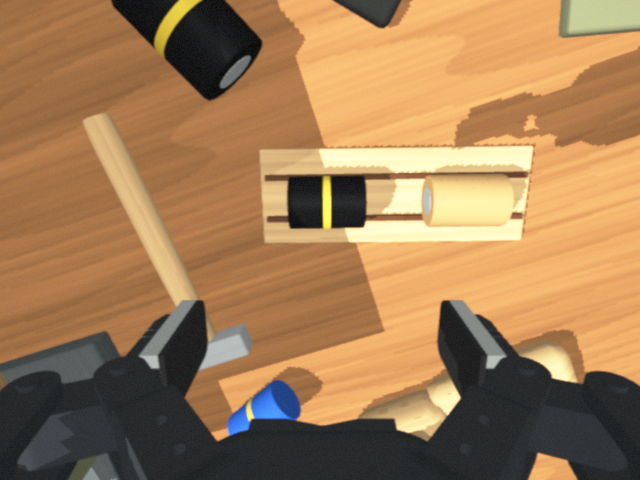

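Run:
```python
from h import *
import pickle
c=pickle.load(open("c3.pkl","rb"));im=cv2.imread("pics/w3.png")
hsv=cv2.cvtColor(im,cv2.COLOR_BGR2HSV)
m=cv2.inRange(hsv,(0,0,0),(179,255,45))|cv2.inRange(hsv,(24,180,100),(34,255,255))
w=np.zeros_like(m);w[165:240,280:375]=m[165:240,280:375]
m=cv2.morphologyEx(w,cv2.MORPH_OPEN,np.ones((9,9)))
y,x=np.nonzero(m);print(x.min(),x.max(),y.min(),y.max())
# per column limits
for cl in (292,300,327,345,360): 
  r=np.nonzero(m[:,cl])[0];print(cl,r.min() if len(r) else 0,r.max() if len(r) else 0)
cv2.imwrite("pics/w3c.png",cv2.resize(im[140:250,255:385],None,fx=5,fy=5,interpolation=cv2.INTER_CUBIC))
# yellow band
yb=cv2.inRange(hsv[165:240,280:375],(22,150,80),(34,255,255));r=np.nonzero(yb);print("band",r[1].mean()+280,r[1].min()+280,r[1].max()+280,r[0].mean()+165)
# rack edges
for z,ps in((14,[(261,150),(534,146),(521,240),(265,242)]),):
  q=np.array([ray("wrist",p,8,c) for p in ps]);print(q.round(1),q.mean(0),[np.linalg.norm(q[i]-q[(i+1)%4]).round(1) for i in range(4)])
  for i,j in((0,1),(3,2)):
    d=q[j]-q[i];print(np.degrees(np.arctan2(d[1],d[0])))
```

```text
289 364 177 227
292 177 227
300 177 227
327 0 0
345 177 226
360 177 225
band 326.41123595505616 322 331 201.7797752808989
[[ 427.9 -367.7    8. ]
 [ 502.3 -132.     8. ]
 [ 587.1 -159.1    8. ]
 [ 510.9 -395.2    8. ]] [ 507.04767451 -263.53634805    8.        ] [np.float64(247.2), np.float64(89.0), np.float64(248.1), np.float64(87.5)]
72.47675897928706
72.13064737057039
```

View pics/w3c.png

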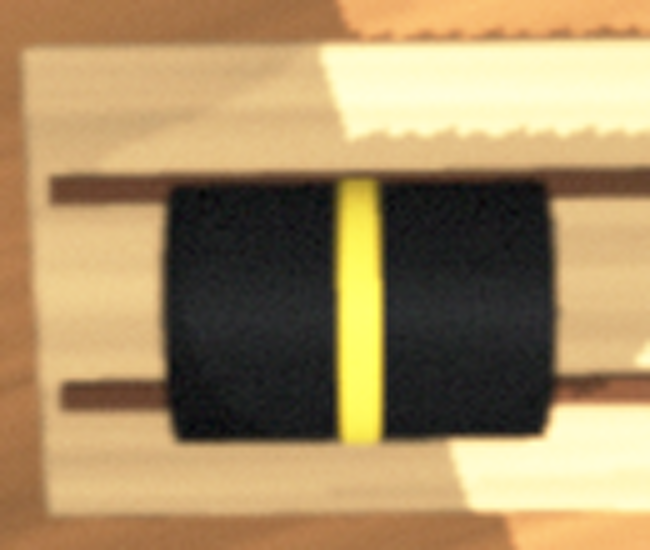

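Run:
```python
from h import *
import pickle
c=pickle.load(open("c3.pkl","rb"))
P=ray("wrist",(326.5,202),31,c);print(P)
plan((P[0],P[1],37),72.3); plan((P[0],P[1],90),72.3)
```

```text
[ 487.64051429 -325.03471641   31.        ]
pos [ 488.5 -328.7  240.3] row [ 0.0178 -0.0085  1.0164] [-0.0009  0.0012 -0.0086] dist 203.31723210359755
pos [ 488.5 -328.7  240.3] row [ 0.0173 -0.0088  0.7514] [-0.0009  0.0012 -0.0086] dist 150.32946217534968
```

>>> move_arm --rows "0.005 0 0.06 0 0 -0.005;0.01 -0.005 0.16 0 0 -0.009;0.017 -0.009 0.28 0 0 -0.009;0.017 -0.009 0.4 0 0 -0.009;0.017 -0.009 0.52 0 0 -0.009;0.017 -0.009 0.63 0 0 -0.009;0.017 -0.009 0.71 0 0 -0.009;0.017 -0.009 0.75 0 0 -0.009;0.017 -0.009 0.75 0 0 -0.009;0.017 -0.009 0.75 0 0 -0.009"

```text
t: 6.13
position: [487.5, -324.8, 90.1]
orientation: [-0.0, 0.807, 0.59, -0.001]
wrist_force: [-0.4, 0.4, 1.2]
gripper_width: 85.4
```

Run:
```python
from h import *
cv2.imwrite("pics/w4.png",capture("wrist"))
plan((487.6,-325,24),72.3)
```

```text
pos [ 488.1 -325.4   91.1] row [ 0.0017 -0.0031  0.3354] [-0.0001  0.0015  0.0005] dist 67.09181105281257
```

View pics/w4.png

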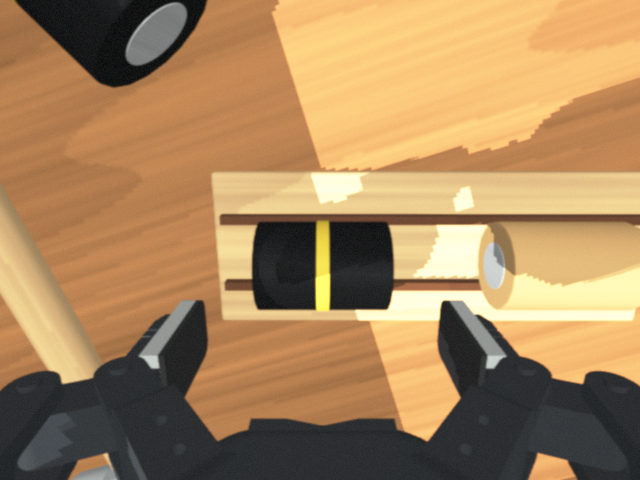

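The roller is centred between the jaws: the band is at column 323 and the jaw middle at 322. Descending.

>>> move_arm --rows "0 -0.001 0.04 0 0 0;0.001 -0.003 0.1 0 0 0;0.001 -0.003 0.17 0 0 0;0.001 -0.003 0.24 0 0 0;0.001 -0.003 0.29 0 0 0;0.001 -0.003 0.32 0 0 0;0.001 -0.003 0.335 0 0 0;0.001 -0.003 0.335 0 0 0;0.001 -0.003 0.335 0 0 0;0.001 -0.003 0.335 0 0 0"

```text
t: 7.02
position: [488.1, -325.6, 24.9]
orientation: [0.001, 0.807, 0.59, -0.001]
wrist_force: [-0.4, 0.5, -1.8]
gripper_width: 85.5
```

>>> move_arm --rows "0 0 0 0 0 0;0 0 0 0 0 0;0 0 0 0 0 0;0 0 0 0 0 0;0 0 0 0 0 0;0 0 0 0 0 0;0 0 0 0 0 0;0 0 0 0 0 0;0 0 0 0 0 0;0 0 0 0 0 0" --gripper -1 --force 50

```text
t: 7.85
position: [488.9, -326.3, 26.1]
orientation: [0.002, 0.807, 0.59, -0.001]
wrist_force: [0.3, -0.7, 6.1]
gripper_width: 65.3
```

Run:
```python
from h import *
s=read_state();print(s["position"],s["wrist_force"],s["torque"],s["gripper_width"])
cv2.imwrite("pics/w5.png",capture("wrist"))
```

```text
[ 488.89454054 -326.3232202    26.05274254] [ 0.25036982 -0.66940912  6.09341399] [0.12440115 0.01623625 0.00213512] 65.31928037728115
```

View pics/w5.png

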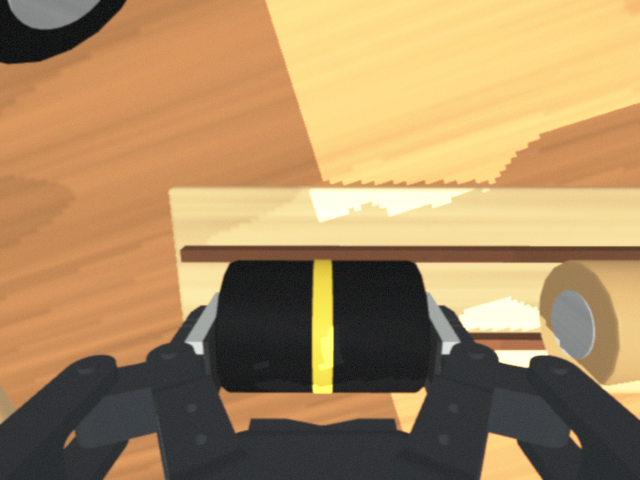

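Gripped at 65.3 mm. Lifting.

>>> move_arm --rows "0 0 -0.03 0 0 0;0 0 -0.09 0 0 0;0 0 -0.19 0 0 0;0 0 -0.31 0 0 0;0 0 -0.44 0 0 0;0 0 -0.57 0 0 0;0 0 -0.7 0 0 0;0 0 -0.82 0 0 0;0 0 -0.91 0 0 0;0 0 -0.95 0 0 0"

```text
t: 8.73
position: [489.4, -326.2, 220.1]
orientation: [0.005, 0.807, 0.59, -0.0]
wrist_force: [0.4, -0.2, -2.5]
gripper_width: 65.5
```

Run:
```python
from h import *
s=read_state();print(s["position"],s["wrist_force"],s["torque"],s["gripper_width"])
im=capture("wrist");cv2.imwrite("pics/w6.png",im)
plan((599.5,161,215),67.2)
```

```text
[ 489.44729884 -326.19036647  220.09322029] [ 0.42735529 -0.2242368  -2.54179488] [ 0.00185375 -0.01259637  0.00101965] 65.51122688740521
pos [ 489.7 -326.4  220.3] row [ 2.4888 -0.2157  0.0103] [0.0057 0.0037 0.0599] dist 499.63996067561806
```

View pics/w6.png

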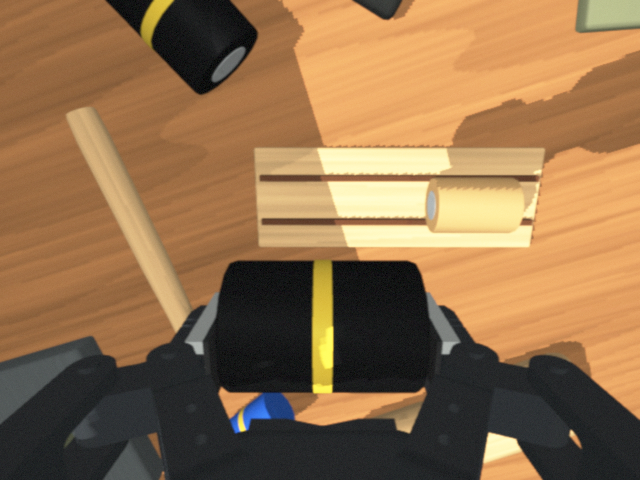

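Run:
```python
from h import *
c=calibration("wrist");E=c["extrinsics"]
im=cv2.imread("pics/w6.png");g=im.max(2).astype(int)
for col in (260,290,350,390): 
    r=np.nonzero(g[240:410,col]<70)[0]+240;print(col,r.min(),r.max())
u,v=260.5,391.5
a=np.arctan((u-c["cy"])/c["fy"]);b=np.arctan((v-c["cy"])/c["fy"])
h=(b-a)/2;m=(a+b)/2;D=23/np.sin(h)
q=np.array([(322.5-c["cx"])/c["fx"]*D*np.cos(m),D*np.sin(m),D*np.cos(m)])
w=E[:3,:3].T@(q-E[:3,3]);s=read_state();o=s["orientation"];M=R.from_quat([o[1],o[2],o[3],o[0]]).as_matrix()
print(D,w,"in tool",M.T@(w-s["position"]))
```

```text
260 261 391
290 261 391
350 261 391
390 261 391
147.00958243430026 [ 489.09723418 -326.77763354  223.27792675] in tool [-0.56061823 -0.40695509 -2.93639777]
```

>>> move_arm --rows "0.05 0 0 0 0 0;0.13 -0.01 0 0 0 0;0.23 -0.02 0 0 0 0;0.34 -0.03 0 0 0 0.01;0.46 -0.04 0 0 0 0.01;0.58 -0.05 0 0 0 0.02;0.7 -0.06 0 0 0 0.02;0.82 -0.07 0 0 0 0.02;0.92 -0.08 0 0 0 0.02;1 -0.09 0 0 0 0.02"

```text
t: 9.62
position: [532.2, -126.6, 216.8]
orientation: [0.003, 0.815, 0.579, -0.001]
wrist_force: [0.2, 0.9, -2.5]
gripper_width: 65.7
```

>>> move_arm --rows "0.12 0 0 0 0 0;0.24 -0.01 0 0 0 0;0.36 -0.02 0 0 0 0;0.48 -0.03 0 0 0 0.01;0.6 -0.04 0 0 0 0.01;0.71 -0.05 0 0 0 0.02;0.8 -0.06 0 0 0 0.02;0.87 -0.07 0 0 0 0.02;0.92 -0.08 0 0 0 0.02;0.94 -0.08 0 0 0 0.02"

```text
t: 10.45
position: [578.2, 58.2, 214.7]
orientation: [0.002, 0.824, 0.567, -0.001]
wrist_force: [-0.3, -0.1, -1.9]
gripper_width: 65.2
```

Run:
```python
from h import *
plan((598.5,162.4,200),67.2)
```

```text
pos [578.2  58.2 214.7] row [ 0.5234 -0.0909  0.0709] [0.0017 0.0032 0.0224] dist 107.1856884226805
```

>>> move_arm --rows "0.06 -0.01 0 0.001 0.001 0.01;0.15 -0.03 0.02 0.002 0.003 0.022;0.26 -0.05 0.04 0.002 0.003 0.022;0.37 -0.07 0.06 0.002 0.003 0.022;0.46 -0.08 0.07 0.002 0.003 0.022;0.51 -0.09 0.07 0.002 0.003 0.022;0.523 -0.091 0.07 0.002 0.003 0.022;0.523 -0.091 0.07 0.002 0.003 0.022;0.523 -0.091 0.07 0.002 0.003 0.022;0.523 -0.091 0.07 0.002 0.003 0.022"

```text
t: 11.28
position: [598.5, 161.2, 200.3]
orientation: [0.0, 0.833, 0.553, -0.0]
wrist_force: [-0.3, 0.0, -1.2]
gripper_width: 65.3
```

Run:
```python
from h import *
cv2.imwrite("pics/w7.png",capture("wrist"));cv2.imwrite("pics/s7.png",cv2.resize(capture("scene")[200:310,340:480],None,fx=5,fy=5,interpolation=cv2.INTER_CUBIC))
plan((598.5,162.4,150),67.2)
```

```text
pos [598.5 161.3 200.4] row [ 0.005  -0.0022  0.2519] [-0.0001  0.0003 -0.0004] dist 50.38573937149307
```

View pics/w7.png

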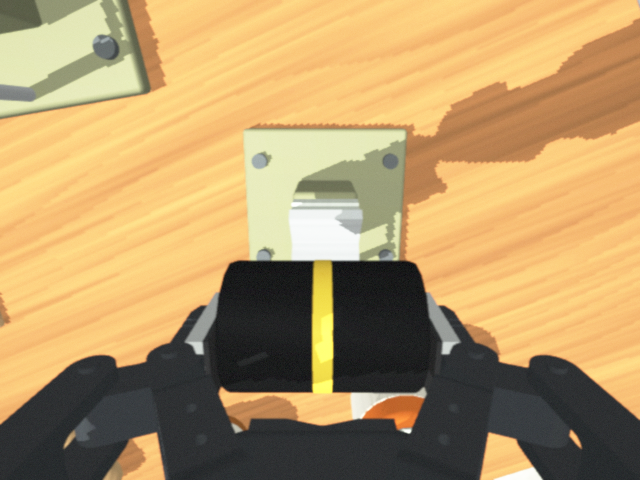

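View pics/s7.png

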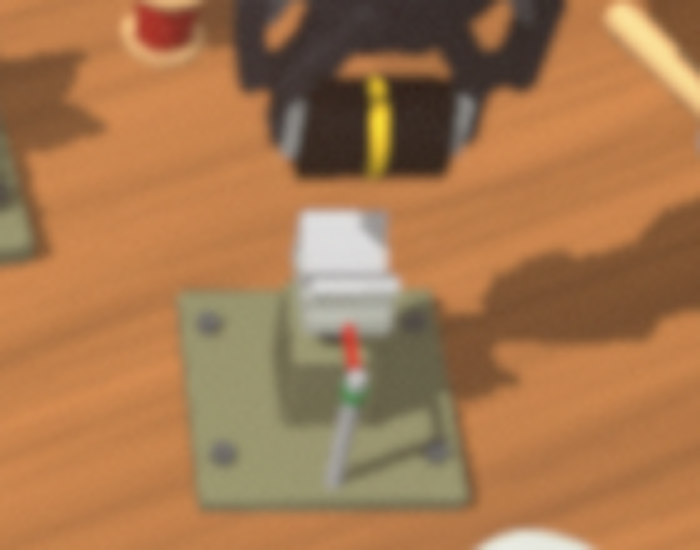

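>>> move_arm --rows "0.001 0 0.02 0 0 0;0.003 -0.001 0.06 0 0 0;0.005 -0.002 0.11 0 0 0;0.005 -0.002 0.17 0 0 0;0.005 -0.002 0.22 0 0 0;0.005 -0.002 0.26 0 0 0;0.005 -0.002 0.29 0 0 0;0.005 -0.002 0.31 0 0 0;0.005 -0.002 0.31 0 0 0;0.005 -0.002 0.31 0 0 0"

```text
t: 12.22
position: [598.6, 162.5, 138.3]
orientation: [-0.0, 0.833, 0.553, -0.0]
wrist_force: [-0.1, -0.7, -2.3]
gripper_width: 65.3
```

Run:
```python
from h import *
s=read_state();print(s["position"],s["wrist_force"],s["torque"])
cv2.imwrite("pics/w8.png",capture("wrist"));cv2.imwrite("pics/s8.png",cv2.resize(capture("scene")[200:310,340:480],None,fx=5,fy=5,interpolation=cv2.INTER_CUBIC))
plan((598.5,162.4,133),67.2)
```

```text
[598.59877296 162.47459646 138.32490869] [-0.07339726 -0.73039349 -2.30517831] [-0.00541296  0.02558205 -0.02634128]
pos [599.1 162.5 139.2] row [-0.0017 -0.0025  0.0308] [ 0.0006 -0.0002 -0.0004] dist 6.190349003233961
```

View pics/w8.png

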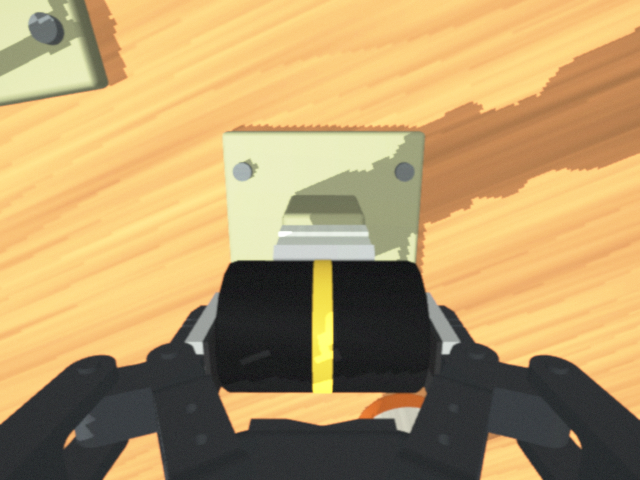

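View pics/s8.png

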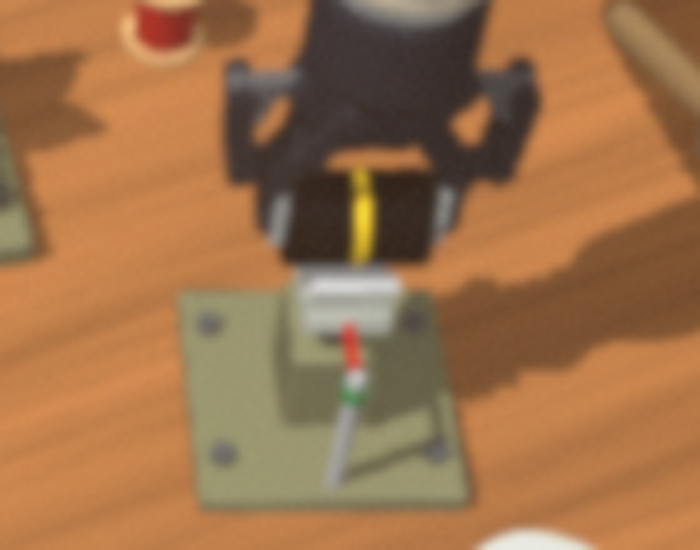

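>>> move_arm --rows "0.001 -0.001 0.003 0 0 0;0.002 -0.002 0.007 0 0 0;0.002 -0.002 0.011 0 0 0;0.002 -0.002 0.015 0 0 0;0.002 -0.002 0.019 0 0 0;0.002 -0.002 0.023 0 0 0;0.002 -0.002 0.025 0 0 0;0.002 -0.002 0.025 0 0 0;0.002 -0.002 0.025 0 0 0;0.002 -0.002 0.025 0 0 0"

```text
t: 13.15
position: [598.9, 163.0, 134.1]
orientation: [0.0, 0.833, 0.553, 0.0]
wrist_force: [0.1, -1.0, -2.0]
gripper_width: 65.1
```

Run:
```python
from h import *
s=read_state();print(s["position"],s["wrist_force"],s["torque"])
plan((598.6,162.6,133),67.2)
```

```text
[598.88113679 162.99636134 134.14373597] [ 0.08985891 -1.04766771 -1.95704507] [-0.0371318  -0.05656039  0.02614027]
pos [598.9 163.  134.1] row [-0.0024 -0.0005  0.0057] [ 0.0006 -0.0002 -0.0004] dist 1.2426874819290803
```

No contact yet. Continuing in small steps.

>>> move_arm --rows "0 0 0.002 0 0 0;0 0 0.004 0 0 0;0 0 0.006 0 0 0;0 0 0.008 0 0 0;0 0 0.01 0 0 0;0 0 0.01 0 0 0;0 0 0.01 0 0 0;0 0 0.01 0 0 0;0 0 0.01 0 0 0;0 0 0.01 0 0 0"

```text
t: 13.98
position: [599.3, 162.9, 132.5]
orientation: [0.001, 0.833, 0.553, 0.001]
wrist_force: [3.1, -1.4, 0.6]
gripper_width: 65.2
```

Run:
```python
from h import *
s=read_state();print(s["position"],s["wrist_force"],s["torque"])
```

```text
[599.34938357 162.93187468 132.45526311] [ 3.10718978 -1.35141825  0.58579366] [-0.18426443 -0.4306677   0.02166646]
```

It touches the +y flank first: about 3 N, pushing toward −y. I open slightly so the V centres the roller.

>>> move_arm --rows "0 0 0 0 0 0;0 0 0 0 0 0;0 0 0 0 0 0;0 0 0 0 0 0;0 0 0 0 0 0;0 0 0 0 0 0;0 0 0 0 0 0;0 0 0 0 0 0;0 0 0 0 0 0;0 0 0 0 0 0" --gripper 0.75

```text
t: 14.82
position: [599.4, 162.9, 132.5]
orientation: [0.001, 0.833, 0.553, 0.001]
wrist_force: [-0.6, 0.4, 0.1]
gripper_width: 74.9
```

Run:
```python
from h import *
s=read_state();print(s["position"],s["wrist_force"],s["torque"])
cv2.imwrite("pics/w9.png",capture("wrist"));im=capture("scene");cv2.imwrite("pics/s9.png",cv2.resize(im[200:310,340:480],None,fx=5,fy=5,interpolation=cv2.INTER_CUBIC))
```

```text
[599.37010175 162.94213025 132.48330376] [-0.57388702  0.42447408  0.12075276] [-0.01751353 -0.01171599  0.02418034]
```

View pics/w9.png

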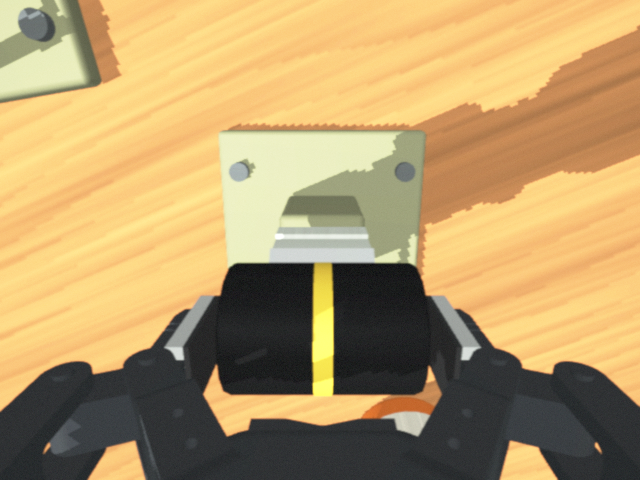

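View pics/s9.png

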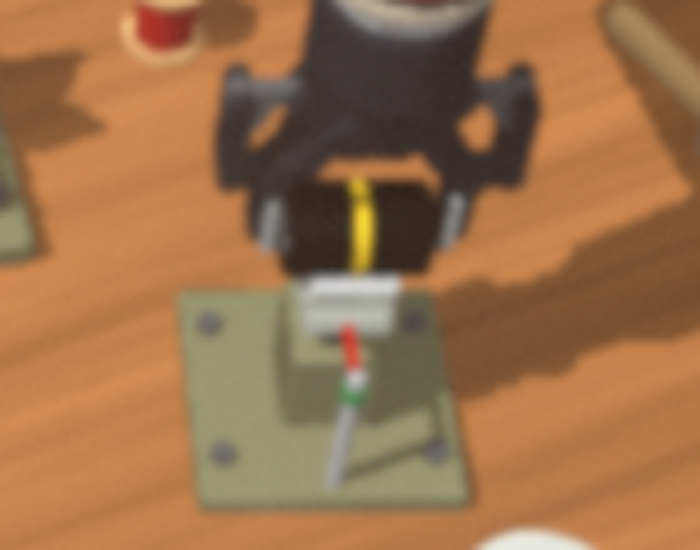

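The roller dropped into the V and shifted about 1 mm sideways. It is centred along the V: band at column 322.5, cradle centre at 323. Regripping.

>>> move_arm --rows "0 0 0 0 0 0;0 0 0 0 0 0;0 0 0 0 0 0;0 0 0 0 0 0;0 0 0 0 0 0;0 0 0 0 0 0;0 0 0 0 0 0;0 0 0 0 0 0;0 0 0 0 0 0;0 0 0 0 0 0" --gripper -1 --force 50

```text
t: 15.75
position: [599.4, 163.0, 132.5]
orientation: [0.001, 0.833, 0.553, 0.001]
wrist_force: [0.3, 0.0, -0.2]
gripper_width: 65.2
```

Run:
```python
from h import *
s=read_state();print(s["position"],s["wrist_force"],s["torque"])
cv2.imwrite("pics/w10.png",capture("wrist"))
im=cv2.imread("pics/w10.png").max(2)
for col in (260,390): 
    r=np.nonzero(im[245:410,col]<70)[0]+245;print(col,r.min(),r.max())
```

```text
[599.36941193 162.99776996 132.48212844] [ 0.29358281  0.02947991 -0.15541629] [ 0.05991626  0.02736536 -0.07750525]
260 264 392
390 264 392
```

>>> move_arm --rows "0 0 0.004 0 0 0;0 0 0.008 0 0 0;0 0 0.012 0 0 0;0 0 0.016 0 0 0;0 0 0.02 0 0 0;0 0 0.024 0 0 0;0 0 0.028 0 0 0;0 0 0.032 0 0 0;0 0 0.036 0 0 0;0 0 0.036 0 0 0"

```text
t: 16.63
position: [599.4, 163.0, 125.8]
orientation: [0.001, 0.833, 0.553, 0.001]
wrist_force: [-3.4, -0.6, 6.6]
gripper_width: 65.2
```

Run:
```python
from h import *
s=read_state();print(s["position"],s["wrist_force"],s["torque"])
a=capture("wrist");im=capture("scene");cv2.imwrite("pics/s11.png",cv2.resize(im[240:300,380:440],None,fx=9,fy=9,interpolation=cv2.INTER_CUBIC))
cv2.imwrite("pics/w11.png",a);im=a.max(2)
for col in (260,390): 
    r=np.nonzero(im[245:410,col]<70)[0]+245;print(col,r.min(),r.max())
```

```text
[599.4310385  162.97789567 125.7745733 ] [-3.40518544 -0.62497679  6.6366352 ] [-0.09555575  0.5645926  -0.01367026]
260 263 392
390 264 392
```

View pics/s11.png

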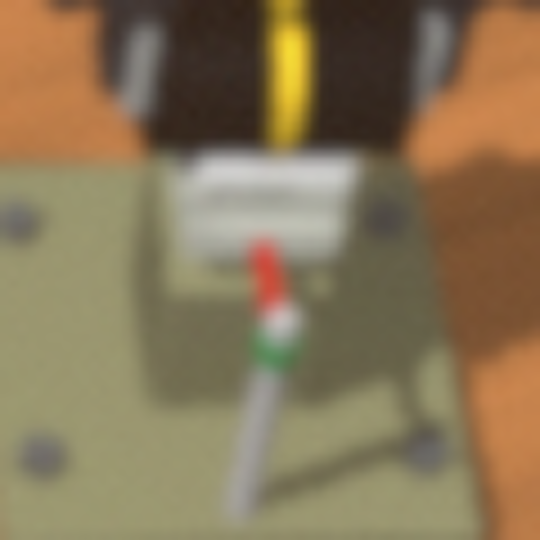

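View pics/w11.png

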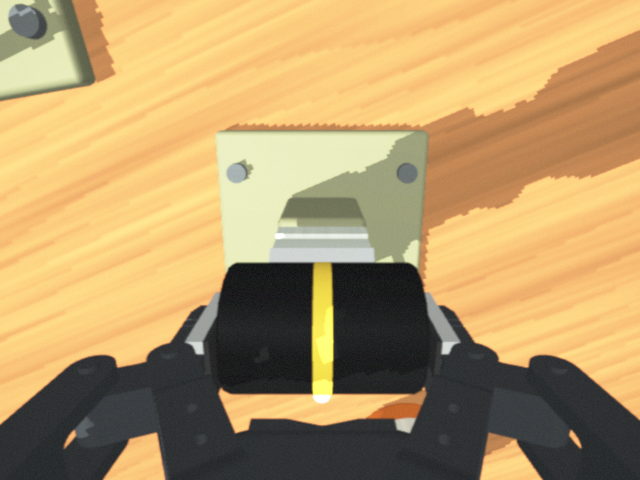

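>>> move_arm --rows "0 -0.001 0.001 0 0 0;0 -0.002 0.002 0 0 0;0 -0.002 0.003 0 0 0;0 -0.002 0.005 0 0 0;0 -0.002 0.006 0 0 0;0 -0.002 0.007 0 0 0;0 -0.002 0.007 0 0 0;0 -0.002 0.007 0 0 0;0 -0.002 0.007 0 0 0;0 -0.002 0.007 0 0 0"

```text
t: 17.57
position: [599.4, 163.0, 125.4]
orientation: [0.001, 0.833, 0.553, 0.001]
wrist_force: [-2.3, -0.8, 7.4]
gripper_width: 65.4
```

Run:
```python
from h import *
s=read_state();print(s["position"],s["wrist_force"],s["torque"],s["orientation"])
im=capture("scene");cv2.imwrite("pics/s12.png",cv2.resize(im[240:300,380:440],None,fx=9,fy=9,interpolation=cv2.INTER_CUBIC))
t=capture("top");cv2.imwrite("pics/t12.png",t)
for a in (0,8,16):
  # pointer tip near post: world
  B=np.array([597.8,162.7]);d=np.array([.922,-.388]);P=B+56*d
  print(proj("scene",[*P,98]), proj("scene",[*P,0]))
```

```text
[599.41290344 162.96272179 125.38116861] [-2.26978684 -0.77461127  7.40872184] [-0.24159341  0.55777372  0.00844592] [0.00098486 0.83310702 0.55310964 0.00120345]
[410.77500488 274.65840128] [405.33722871 299.06594592]
[410.77500488 274.65840128] [405.33722871 299.06594592]
[410.77500488 274.65840128] [405.33722871 299.06594592]
```

View pics/s12.png

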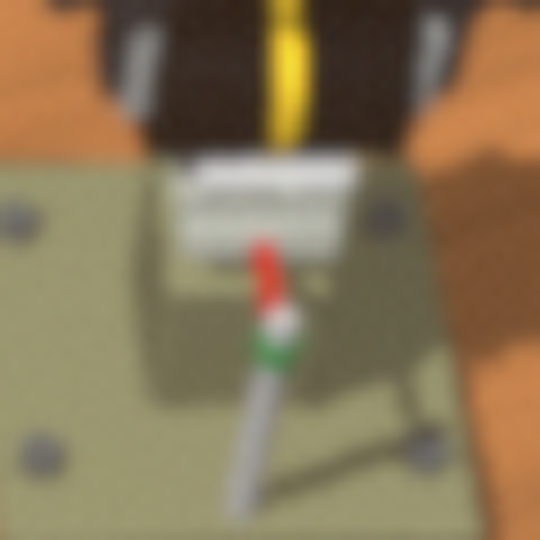

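>>> move_arm --rows "0 -0.001 0.002 0 0 0;0 -0.002 0.003 0 0 0;0 -0.003 0.005 0 0 0;0 -0.003 0.006 0 0 0;0 -0.003 0.007 0 0 0;0 -0.003 0.008 0 0 0;0 -0.003 0.009 0 0 0;0 -0.003 0.009 0 0 0;0 -0.003 0.009 0 0 0;0 -0.003 0.009 0 0 0"

```text
t: 18.5
position: [599.4, 163.0, 124.7]
orientation: [0.001, 0.833, 0.553, 0.002]
wrist_force: [-3.4, -0.7, 8.9]
gripper_width: 65.0
```

Run:
```python
from h import *
s=read_state();print(s["position"],s["wrist_force"],s["torque"],s["orientation"])
a=capture("wrist");cv2.imwrite("pics/w13.png",a);im=a.max(2)
for col in (260,390): 
    r=np.nonzero(im[245:410,col]<70)[0]+245;print(col,r.min(),r.max())
im=capture("scene");x=cv2.resize(im[258:284,396:422],None,fx=20,fy=20,interpolation=cv2.INTER_CUBIC);cv2.imwrite("pics/s13.png",x)
```

```text
[599.40627852 162.99658228 124.68964659] [-3.44008332 -0.74223121  8.94454302] [-0.24018733  0.56688621 -0.05235142] [0.00147301 0.83310003 0.55311796 0.00164146]
260 264 392
390 263 392
```

View pics/s13.png

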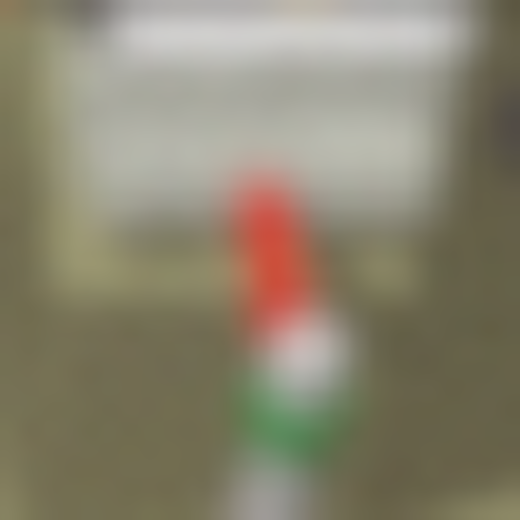

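View pics/w13.png

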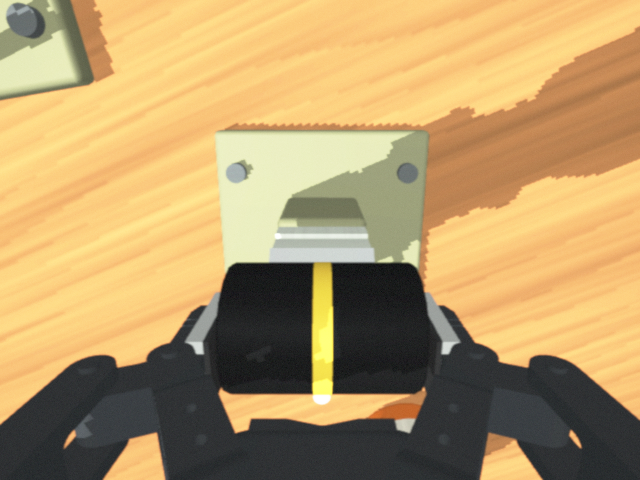

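Run:
```python
from h import *
for i in range(2):
    s=read_state();print(s["position"],s["wrist_force"]);M=R.from_quat(np.roll(s["orientation"],-1)).as_matrix();print(M.T@s["wrist_force"])
x=M[:,0];yaw=np.degrees(np.arctan2(x[1],x[0]));print(yaw,M[2])
plan(s["position"],yaw)
```

```text
[599.39790142 162.99261061 124.67185787] [-3.31016312 -1.07936973  7.5731531 ]
[-2.27122587 -2.59969625 -7.58669752]
[599.39790142 162.99261061 124.67185787] [-3.31016312 -1.07936973  7.5731531 ]
[-2.27122587 -2.59969625 -7.58669752]
67.16241740792454 [ 0.00109208  0.00422808 -0.99999047]
pos [599.4 163.  124.7] row [0. 0. 0.] [ 0.0028 -0.0007 -0.    ] dist 0.0
```

>>> move_arm --rows "0 -0.001 0.006 0 0 0;-0.001 -0.002 0.006 0 0 0;-0.002 -0.003 0.006 0 0 0;-0.003 -0.004 0.006 0 0 0;-0.003 -0.005 0.006 0 0 0;-0.003 -0.006 0.006 0 0 0;-0.003 -0.006 0.006 0 0 0;-0.003 -0.006 0.006 0 0 0;-0.003 -0.006 0.006 0 0 0;-0.003 -0.006 0.006 0 0 0"

```text
t: 19.43
position: [599.3, 163.0, 125.0]
orientation: [0.002, 0.833, 0.553, 0.003]
wrist_force: [0.3, -0.2, 7.9]
gripper_width: 65.3
```

Run:
```python
from h import *
s=read_state();M=R.from_quat(np.roll(s["orientation"],-1)).as_matrix()
print(s["position"],M.T@s["wrist_force"],s["torque"])
```

```text
[599.34783375 162.95927018 124.95054732] [-0.05963662  0.46012463 -7.85130287] [-0.14051775  0.27019412  0.00059541]
```

>>> move_arm --rows "-0.002 -0.005 0.007 0 0 0;-0.002 -0.005 0.008 0 0 0;-0.002 -0.005 0.009 0 0 0;-0.002 -0.005 0.01 0 0 0;-0.002 -0.005 0.01 0 0 0;-0.002 -0.005 0.01 0 0 0;-0.002 -0.005 0.01 0 0 0;-0.002 -0.005 0.01 0 0 0;-0.002 -0.005 0.01 0 0 0;-0.002 -0.005 0.01 0 0 0"

```text
t: 20.27
position: [599.4, 162.9, 124.5]
orientation: [0.003, 0.833, 0.553, 0.004]
wrist_force: [-2.1, -0.0, 8.4]
gripper_width: 65.2
```

Run:
```python
from h import *
s=read_state();M=R.from_quat(np.roll(s["orientation"],-1)).as_matrix()
print(s["position"],M.T@s["wrist_force"],s["torque"],M[2])
a=capture("wrist");cv2.imwrite("pics/w15.png",a);im=a.max(2)
for col in (260,390): 
    r=np.nonzero(im[245:410,col]<70)[0]+245;print(col,r.min(),r.max())
s=read_state();print(s["position"],M.T@s["wrist_force"])
```

```text
[599.41400914 162.94958657 124.47084212] [-0.80901624 -1.87447021 -8.43500014] [-0.13960948  0.37603362  0.03999425] [ 0.00369388  0.00942723 -0.99994874]
260 264 392
390 263 392
[599.40578626 162.96118279 124.47480234] [-0.8168732  -0.53241721 -8.43555075]
```

View pics/w15.png

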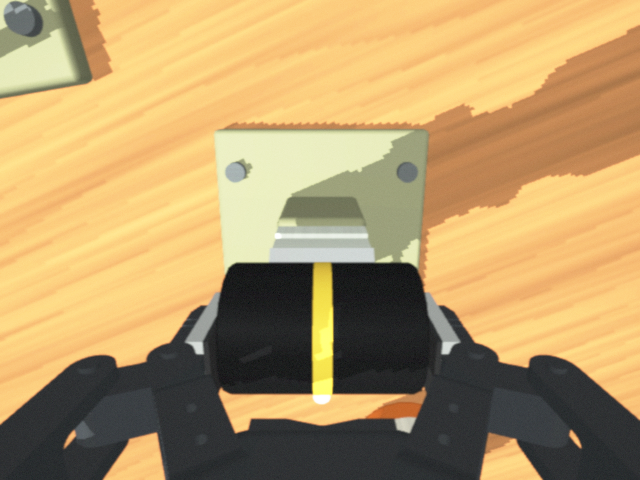

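Run:
```python
from h import *
s=read_state();print(s["t"],s["position"],s["wrist_force"],s["gripper_width"])
print(finish_job())
```

```text
20.3167 [599.40578626 162.96118279 124.47480234] [-0.89314604 -0.54392156  8.4270817 ] 65.39756823819509
the job is handed in; nothing more can be done
None
```

The black roller is in the V of the small olive stand and is still gripped and pressed to about half travel. I handed the job in at 20.3 s.

I gripped the roller over its ends and lowered it into the V. I opened the jaws briefly so the V could centre it, regripped at 50 N, pressed straight down and trimmed the sideways load.

**Last checks**
- **Depth:** the tool is 8.0 mm below where I regripped the seated roller. The wrist reads 8.4 N up; adding the roller's weight gives about 10.6 N on the spring, which fits half travel.
- **Seating:** the net sideways force read between 0.5 and 2 N in the last readings, so both sides of the V should be loaded. The roller did not slip in the jaws during the press. The band is within about 0.5 mm of the cradle's centre along the V.
- **Pointer:** in the scene view it had dropped about 2 px when the depth read 7.8 mm, as expected for 8 mm. That view is too coarse to show it exactly in the middle of the green band, so the depth rests on the tool height and force.
- **Disagreements:**
  - The arm sagged about 1 mm under load, so I corrected the depth from measured positions.
  - During the press the roller leaned on the −y side with about 3.5 N until I trimmed it.
  - The tool ended tilted about 0.5°, mostly about the roller's own axis.
- **Rest of the bench:** the tan roller was still in the rack after the lift, and I felt no contact with anything else.

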